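# Press the lid of a biscuit tin home with the lid press

### The job

The filled biscuit tin in the round wooden holder has its lid lying loose on the mouth. Take the lid press by its handle, set it squarely in the lid's sunken middle, push slowly straight down until the lid snaps fully home, level all round, and keep bearing on it with a steady 15 to 20 N for half a second to bed it; then stand the press upright in its round rest again and let go. Touch the lid with the press only, do not ram it (over 25 N dents it), and leave the muffin, the closed tin and the price card as they stand.

Things in the scene. Friction and masses are not known exactly. Their poses are not given: they have to be found in the camera images.
- tin_mouth (a point): Centre of the open dark blue tin's mouth, on its top rim, z up. The tin (86 mm across, 99 mm tall, steel rim, cream band) stands fast in a round beech holder (120 mm across) fixed to the counter; the holder's height is adjustable: the rim stands 115 to 130 mm above the counter. The mouth's bore is 65 mm; a springy curl inside it catches the lid's bead.
- lid: Loose gold-lacquered press-in lid, 70 mm across its raised rim, 60 g. Origin: centre of the underside of the rim's flange, z up; a 61 mm wide plug reaches 13 mm below it, the raised rim ends 5 mm above it. It starts resting level and centred on the tin's springy curl, origin about 6 mm above the tin's rim. Home, the flange lies on the tin's rim and the origin is level with tin_mouth.
- press: Lid press, a loose hand tool like a tamper, 85 mm tall, about 0.25 kg. Origin: centre of its flat underside, z up along the handle. White round rubber-faced head 54 mm across, 15 mm high, then a steel neck, then a straight round wooden handle 30 mm across from 23 to 76 mm above the underside, with a domed end. The rubber gives about 1 mm. It starts upright in its rest, head down.
- press_rest: Round dark wooden rest for the press, fixed to the counter, 80 mm across and 12 mm tall. Origin at the centre of its underside. Its floor is 5 mm above the origin, 66 mm across inside the raised edge; the press stands in it head down.
- muffin: Blueberry muffin in a paper case, 74 mm across, 66 mm tall, loose bystander. Origin at the centre of its underside.
- closed_tin: Dark red biscuit tin, already closed with the same lid, 86 mm across, 104 mm tall, loose bystander. Origin at the centre of its underside.
- price_card: Small black blank price card on a wire in a round dark wooden foot (56 mm across), 82 mm wide, 102 mm tall in all, loose bystander, easily knocked over. Origin at the centre of its underside.
- lid_panel (a point): Centre of the lid's flat sunken middle, 60 mm across, 4 mm below its raised rim, 1 mm above the lid's origin. Pushed here, the lid resists more and more, to 5 to 10 N after about 3 mm (it differs), then slips past the curl: the force drops to almost nothing and the lid jumps home and stays, rigid. Pushed off centre it tips; faster than about 5 mm/s the press lands hard on it. Over 25 N dents it.
- press_grip (a point): Point on the axis of the press's handle, 50 mm above its underside: where to grip it, from above, with a firm squeeze (about 40 N) so that it does not slip when pushing.
Things that resemble listed ones, but are neither listed nor needed, are in the scene too. Leave any green or yellow look-alike of the press alone. What is meant by the press_rest is not turquoise, and is the larger of those in its own colour.

How it is judged:
On the way, in this order (a step that is already met when the one before it is completed fails the run):
1. the press sits squarely in the middle of the lid and bears on it, the lid not yet home (horizontal distance between press and lid below 0.005 m and angle between the z axis of press and the z axis of lid, either way round below 0.08 rad and contact force between press and lid above 1 N and z of lid in the frame of tin_mouth above 0.003 m).
2. the lid is home and level and the press, standing in it, bears on it with more than 12 N for 0.4 s (z of lid in the frame of tin_mouth below 0.0015 m and angle between lid's own z axis and vertical below 0.03 rad and horizontal distance between press and lid below 0.005 m and contact force between press and lid above 12 N), for 0.4 s.
At the end, for the whole second after the job is handed in: The lid is home: its flange within 1.5 mm of the tin's rim, within 3 mm of its centre and level within 0.03 rad. The press stands upright (within 0.06 rad) on the floor of its rest, within 8 mm of the rest's centre, let go and still (z of lid in the frame of tin_mouth below 0.0015 m and horizontal distance between lid and tin_mouth below 0.003 m and angle between lid's own z axis and vertical below 0.03 rad and horizontal distance between press and press_rest below 0.008 m and z of press in the frame of press_rest below 0.007 m and angle between press's own z axis and vertical below 0.06 rad and linear speed of press below 0.01 m/s and contact force between the fingers and press below 0.1 N); the robot touches nothing.
It fails at once if the press bears on the lid with more than 25 N (contact force between press and lid above 25 N).
It fails at once if the robot itself touches the lid (contact force between any of the fingers, the arm and lid above 0.5 N).
It fails at once if the lid tips by more than 0.15 rad (angle between lid's own z axis and vertical above 0.15 rad).
It fails at once if the muffin, the closed tin or the price card is shifted by more than 15 mm or tipped (distance of any of muffin, closed_tin, price_card from where it was at the start of the episode above 0.015 m or angle between any of muffin, closed_tin, price_card's own z axis and vertical above 0.3 rad).
It also fails if it takes over 58 s, if anything falls off the work surface, if the arm or the gripper's body presses on something with over 40 N, if the wrist force passes 120 N, or if a joint passes its speed limit or range.

### The arm

A 6-joint arm with a two-finger parallel gripper is mounted at the origin on the work surface. World frame = base frame: x ahead of the robot, y to its left, z up, the work surface at z = 0. Lengths are in m, angles in rad, forces in N, time in s.
With the tool pointing down it reaches from about 0.35 to 0.8 m from the base axis. Payload 7.3 kg.
Tool frame: the origin (TCP) lies between the finger pads; the fingertips stand 8 mm ahead of it and the grasp point (between the pads) lies 11 mm behind it; z points along the fingers, y is the line along which they close (so a half turn about z gives the same grasp; the last joint's range is limited). The gripper opens to 85 mm and grips with 20 to 120 N. Pads are 22 mm wide; open, the fingers measure 114 mm over their backs; the gripper's body (76 mm by 85 mm) begins 54 mm behind the grasp point. The pads swing forward as they close: fully open they stand 13 mm farther back than shut.
Start: joints at [-1.301, 0.342, 1.524, -0, 1.275, -0.146], TCP at [0.212, -0.48, 0.207] pointing down, gripper open.
Joint ranges: [-2.53, 2.53], [-0.77, 2.02], [0.04, 2.7], [-1, 4.14], [0.28, 2.66], [-3.11, 3.11]. Speed limits (rad/s): [2.57, 2.57, 3.14, 3.14, 3.14, 3.14].

### API

Orientations are given as [roll, pitch, yaw] about the fixed x, y, z axes, in that order (R = Rz(yaw) Ry(pitch) Rx(roll)).
In Python, from cell import ctrl, eyes, models gives the robot as it stands.
- The arm moves only by the tool step_arm, never from a script. Its argument "deltas" is a list of rows, each an object with "gripper": the gripper command: -1 is fully open, 1 is shut, values between are in proportion; "delta_pos": the shift along the world's x, y, z in units of 60 mm (1.0 is 60 mm), a list of three; "twist": the turn about the world's z in units of 6 degrees (1.0 is 6 degrees). A call has 1 to 5 rows; each row shifts and turns the commanded pose from where the row before left it; what a row does not reach is not made up. A row lasts 1/8 s, in which the tool goes at most 62.5 mm and 10.7 degrees, less where a joint would pass 70% of its speed; a pose out of reach is approached as far as the arm can. A call is refused whole if a number of a shift passes 1 or a number of a turn 1, either way. A call with a gripper value outside its range is refused whole. The fingers move at their own pace and stop on an object; "squeeze" is the grip in N (left out, the last holds). Time passes only in rows, so rows that do not move let the fingers close. It gives the time, the measured TCP pose, the force, the opening and the grip force at its end, in the units of the state.
- ctrl.get_state(): the state, without advancing time (a new reading comes with each control period).
- eyes.capture(name): name is "side" or "top"; returns the picture (420x560x3 uint8, blue, green, red); there is no depth.
- eyes.camera_params(name): a dict with "fx", "fy", "cx", "cy" (pixels), "rvec" (rotation vector, rad) and "tvec" (3), from world to camera coordinates, as OpenCV has them. Camera axes: x right, y down, z forward; pixel columns grow to the right and rows downward; lengths in m; the calibration is good to about 2 mm. A picture is of the moment at which its call begins. camera_params takes no time and is no camera call.
- ctrl.job_done(): hands the job in; it is judged then, once.
Trained networks look in the newest picture that a camera, given by its name, has taken for a name from the list of things; names that differ only in an ending like _2 or _b are one class to them, and where a whole thing is asked for, a point or a joint stands for the part that bears it (a point fixed in the world has none). Each returns a list of dicts, best first, with "confidence" (0 to 1); they miss things now and then, are a little off and sometimes report something else, mostly with a low value. They report only what shows in the picture. A call takes as long as a camera call. They do not tell look-alikes from the thing itself.
- models.trace(target, camera): "mask" (420x560 bool, what is visible of it) and "rect" ([left, top, right, bottom] in pixels, round what is visible of it).
- models.place_of(target, camera): "centre" ([column, row] in pixels: a listed point, or the origin of a listed thing).
The state is a dict: "clock": time; "joints": joint angles; "dq": joint speeds; "joint_torque": joint torques, N m; "position": TCP position; "orientation": TCP orientation; "contact_force": force on the tool from outside, world axes, zero at the start; "ft_torque": the same for the moment, N m; "gripper_width": finger opening in m; "grip_force": force on a finger pad.
Only numpy, scipy, OpenCV 4.12 (cv2) and the standard library are available. Lean on these libraries where they do the work, as an engineer would, in place of code of your own. Each camera call takes 0.05 s, during which the arm holds its last target. There are 200 camera calls.

## Working session

There is one attempt and no reset: what is moved stays moved. The work goes in short steps, Python scripts to look and compute and a tool call to move; the robot and the scene stay as the last step left them, time stands still between calls to the robot, and variables do not carry over. Pictures are saved under pics/ and viewed, at most 10 in all, crops included, and the job is handed in when it is done.

Besides the shell and the picture viewer there is one more tool, called after "Emit:" as a command line: name --argument value ..., lists and objects as JSON in quotes. step_arm: Moves the arm, as the interface text tells. Its arguments: {"type":"object","properties":{"deltas":{"type":"array","items":{"type":"object","properties":{"gripper":{"type":"number"},"delta_pos":{"type":"array","items":{"type":"number"}},"twist":{"type":"number"}}}},"squeeze":{"type":"number"}},"required":["deltas"]}

```bash
mkdir -p pics; cat > h.py <<'E'
import cv2,numpy as np
from cell import ctrl,eyes,models
def cam(n):
    p=eyes.camera_params(n);R=cv2.Rodrigues(np.array(p["rvec"],float))[0];t=np.array(p["tvec"],float).ravel();return p,R,t
def ray(n,px):
    p,R,t=cam(n);d=R.T@np.array([(px[0]-p["cx"])/p["fx"],(px[1]-p["cy"])/p["fy"],1]);return -R.T@t,d
def atz(n,px,z):
    c,d=ray(n,px);return c+d*(z-c[2])/d[2]
def proj(n,X):
    p,R,t=cam(n);x=R@np.array(X,float)+t;return np.array([p["cx"]+p["fx"]*x[0]/x[2],p["cy"]+p["fy"]*x[1]/x[2]])
def tri(pts):
    A=np.zeros((3,3));b=np.zeros(3)
    for n,px in pts:
        c,d=ray(n,px);d/=np.linalg.norm(d);P=np.eye(3)-np.outer(d,d);A+=P;b+=P@c
    return np.linalg.solve(A,b)
E
python3 - <<'E'
from h import *
for n in("top","side"):
    im=eyes.capture(n);cv2.imwrite(f"pics/{n}0.png",im)
    print(n,"cam at",np.round(ray(n,(280,210))[0],3))
    for t in("tin_mouth","lid","press","press_rest","press_grip","lid_panel","muffin","closed_tin","price_card"):
        print(t,[(np.round(r["centre"],1).tolist(),round(r["confidence"],2)) for r in models.place_of(t,n)])
print(ctrl.get_state())
E
```

```text
top cam at [ 0.321 -0.033  1.154]
tin_mouth [([180.1, 206.7], 0.68)]
lid [([182.5, 207.6], 0.97)]
press [([385.8, 256.0], 0.73), ([365.2, 189.5], 0.65), ([338.2, 232.8], 0.64)]
press_rest [([337.4, 231.2], 0.79), ([348.6, 335.0], 0.68), ([292.6, 210.3], 0.64), ([179.8, 204.7], 0.22)]
press_grip [([389.4, 259.1], 0.91), ([367.4, 186.8], 0.86), ([344.0, 231.0], 0.57)]
lid_panel [([179.6, 204.7], 0.59)]
muffin [([271.2, 263.2], 0.62)]
closed_tin [([262.1, 133.0], 0.88), ([181.3, 205.0], 0.53)]
price_card [([317.9, 135.9], 0.92)]
side cam at [ 0.34  -0.56   0.625]
tin_mouth [([249.0, 159.5], 0.57)]
lid [([248.2, 161.0], 0.87)]
press [([303.6, 372.5], 0.79), ([299.2, 306.2], 0.68), ([299.3, 291.7], 0.67), ([363.7, 318.9], 0.62)]
press_rest [([302.2, 263.1], 0.91), ([184.5, 368.5], 0.83), ([304.0, 309.2], 0.65)]
press_grip [([372.5, 299.0], 0.82), ([298.3, 292.7], 0.78), ([305.5, 356.6], 0.61)]
lid_panel [([246.6, 155.9], 0.87)]
muffin [([239.7, 268.5], 0.57)]
closed_tin [([361.8, 211.6], 0.73), ([247.5, 159.2], 0.46), ([300.6, 309.5], 0.27)]
price_card [([394.2, 260.0], 0.86)]
{'clock': 1.0, 'joints': array([-1.30094656e+00,  3.41996917e-01,  1.52409230e+00,  6.45124213e-06,
        1.27540346e+00, -1.46034961e-01]), 'dq': array([ 0.00062709, -0.00120075, -0.00085509, -0.00095531, -0.00019161,
        0.00021363]), 'joint_torque': array([ 1.74501238e-04, -4.33567536e+01, -2.46275765e+01, -1.12936964e-04,
        2.61810355e-04, -1.45609067e-05]), 'position': array([ 0.21211158, -0.48026928,  0.2069258 ]), 'orientation': array([3.14149284e+00, 8.44306888e-06, 4.15882852e-01]), 'contact_force': array([-5.27753212e-04,  6.83777760e-01,  3.07517962e-01]), 'ft_torque': array([ 0.00325672, -0.00418873, -0.01731452]), 'grip_force': 0.0, 'gripper_width': 0.08538343414891349}
```

```bash
python3 -c "
import cv2,numpy as np
a=cv2.imread('pics/top0.png');b=cv2.imread('pics/side0.png')
print(a.shape)"
```

```text
(420, 560, 3)
```

View pics/top0.png

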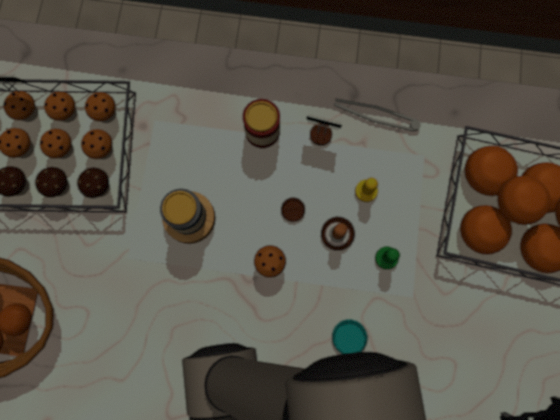

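View pics/side0.png

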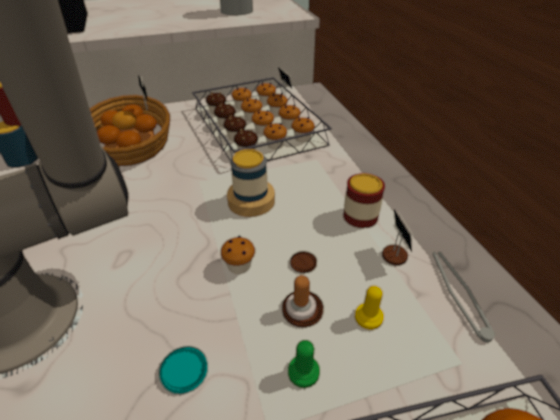

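The top view shows the white-headed, wood-handled press in the larger dark rest at top (338,233) / side (302,306). The look-alikes are green (387,257) and yellow (367,188) for the press, and a smaller dark disc (292,210) and a turquoise disc (349,336) for the rest. The lidded tin is at top (182,207) / side (248,160). I'll confirm this in one crop and triangulate.

```bash
cat > m.py <<'E'
from h import *
a=cv2.imread('pics/top0.png')
b=cv2.imread('pics/side0.png')
A=cv2.resize(a[165:285,150:420],None,fx=2.9,fy=2.9,interpolation=3)
B=cv2.resize(b[140:340,215:345],None,fx=1.2,fy=1.2,interpolation=3)
B2=cv2.resize(b[255:340,250:350],None,fx=2.8,fy=2.8,interpolation=3)
H=max(B.shape[0],B2.shape[0]);C=np.zeros((A.shape[0]+H,A.shape[1],3),np.uint8)
C[:A.shape[0]]=A;C[A.shape[0]:A.shape[0]+B.shape[0],:B.shape[1]]=B;C[A.shape[0]:A.shape[0]+B2.shape[0],200:200+B2.shape[1]]=B2
cv2.imwrite('pics/crop.png',np.clip(C*1.6,0,255))
print(C.shape)
for n in("top","side"):
    for t in("lid","press_rest","press"):
        for r in models.trace(t,n):
            m=r["mask"].astype(np.uint8);c=max(cv2.findContours(m,0,1)[0],key=len)
            e=cv2.fitEllipse(c) if len(c)>4 else None
            print(n,t,round(r["confidence"],2),np.round(r["rect"]).tolist(),np.round(e[0],1),np.round(e[1],1), round(e[2]))
for k,v in dict(lid=[("top",(182.5,207.6)),("side",(248.2,161))],panel=[("top",(179.6,204.7)),("side",(246.6,155.9))],mouth=[("top",(180.1,206.7)),("side",(249,159.5))],
 grip=[("top",(344,231)),("side",(298.3,292.7))],rest=[("top",(337.4,231.2)),("side",(304,309.2))],muffin=[("top",(271.2,263.2)),("side",(239.7,268.5))],closed=[("top",(262.1,133)),("side",(361.8,211.6))],card=[("top",(317.9,135.9)),("side",(394.2,260))],
 green=[("top",(385.8,256)),("side",(303.6,372.5))],yel=[("top",(365.2,189.5)),("side",(363.7,318.9))]).items():
    X=tri(v);print(k,np.round(X,4),[np.round(proj(n,X)-p,1).tolist() for n,p in v])
print("rest@.005",atz("top",(337.4,231.2),.005),atz("side",(304,309.2),.005))
E
python3 m.py
```

```text
(588, 783, 3)
top lid 0.69 [163.0, 191.0, 198.0, 227.0] [180. 207.] [33.6 34.4] 77
top press_rest 0.76 [331.0, 320.0, 369.0, 352.0] [349.9 336.1] [35.1 37.4] 127
top press_rest 0.69 [282.0, 198.0, 306.0, 224.0] [293.1 209.2] [23.3 24.2] 169
top press_rest 0.63 [319.0, 218.0, 354.0, 252.0] [338.2 233.4] [33.4 33.9] 120
top press 0.96 [357.0, 176.0, 380.0, 205.0] [367.2 190. ] [21.4 25.5] 37
top press 0.92 [375.0, 245.0, 402.0, 266.0] [387.6 257.5] [20.9 24.2] 68
top press 0.85 [328.0, 223.0, 346.0, 245.0] [337.1 234. ] [21.4 22.7] 46
side lid 0.86 [232.0, 151.0, 263.0, 165.0] [247.4 157.5] [18.5 28.9] 88
side press_rest 0.88 [287.0, 250.0, 319.0, 273.0] [303.1 261.3] [22.4 28.1] 96
side press_rest 0.57 [283.0, 291.0, 324.0, 329.0] [301.8 307.7] [35.9 39.2] 105
side press_rest 0.57 [158.0, 342.0, 207.0, 394.0] [182.5 369.2] [44.9 52.1] 47
side press 0.67 [354.0, 285.0, 385.0, 330.0] [369.9 309.5] [26.9 45.5] 9
side press 0.63 [284.0, 271.0, 316.0, 316.0] [300.1 299. ] [26.9 45.3] 1
lid [0.502  0.1958 0.1241] [[-0.2, 0.6], [0.6, -0.1]]
panel [0.5027 0.2005 0.1357] [[-0.5, 1.8], [1.6, -0.4]]
mouth [0.5043 0.2011 0.1242] [[-0.0, 0.2], [0.1, -0.0]]
grip [ 0.5049 -0.1522  0.0648] [[-0.6, 2.2], [2.8, -0.8]]
rest [ 5.171e-01 -1.446e-01 -5.000e-04] [[-0.2, 0.7], [0.9, -0.2]]
muffin [ 0.4243 -0.0017 -0.0066] [[-0.0, 0.1], [0.1, -0.0]]
closed [0.7327 0.0611 0.0166] [[0.7, -1.7], [-1.8, 0.4]]
card [ 0.7532 -0.0727 -0.0193] [[0.2, -0.3], [-0.4, 0.1]]
green [ 0.4737 -0.262  -0.0005] [[-0.3, 1.1], [1.5, -0.4]]
yel [ 0.6215 -0.198  -0.0037] [[-1.0, 2.7], [3.5, -0.8]]
rest@.005 [ 0.51787333 -0.14437267  0.005     ] [ 0.51383669 -0.14829232  0.005     ][ WARN:0@0.454] global loadsave.cpp:1063 imwrite_ Unsupported depth image for selected encoder is fallbacked to CV_8U.
```

View pics/crop.png

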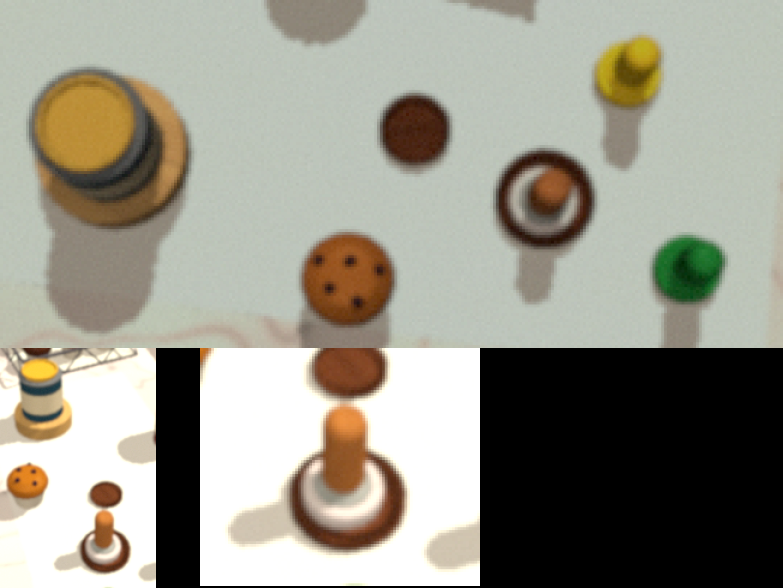

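Confirmed: the press (white head, wooden handle) stands in the larger dark rest. I'll set out towards it.

Emit:
step_arm --deltas '[{"delta_pos": [0.6, 0.7, 0], "gripper": -1}, {"delta_pos": [0.6, 0.7, 0], "gripper": -1}, {"delta_pos": [0.6, 0.7, 0], "gripper": -1}, {"delta_pos": [0.6, 0.7, 0], "gripper": -1}, {"delta_pos": [0.6, 0.7, 0], "gripper": -1}]' --squeeze 40

```text
$.deltas[0]: bad value
```

```bash
cat > ref.py <<'E'
from h import *
# refine with stored first pictures: subpixel ellipses
def ell(img,mask_fn,roi,k=6):
    x0,y0,x1,y1=roi;c=cv2.resize(img[y0:y1,x0:x1],None,fx=k,fy=k,interpolation=cv2.INTER_CUBIC)
    m=mask_fn(c.astype(int)).astype(np.uint8);cs=cv2.findContours(m,cv2.RETR_EXTERNAL,cv2.CHAIN_APPROX_NONE)[0];c0=max(cs,key=cv2.contourArea)
    e=cv2.fitEllipse(cv2.convexHull(c0));return (np.array(e[0])+.5)/k-.5+[x0,y0],np.array(e[1])/k
a=cv2.imread('pics/top0.png');b=cv2.imread('pics/side0.png')
dark=lambda T:(lambda c:c.sum(2)<T)
gold=lambda c:(c[...,2]-c[...,0]>40)
for n,im,roi in(("top",a,(316,213,360,256)),("side",b,(279,288,330,332))):
    im2=im[roi[1]:roi[3],roi[0]:roi[2]];bg=np.median(im2.sum(2)); 
    for f in(.6,.7):
        c,s=ell(im,dark(bg*f),roi);print(n,"rest",c,s,atz(n,c,.009))
print("rest pix expected 80mm")
for n,im,roi in(("top",a,(155,185,205,220)),("side",b,(226,146,271,168))):
    c,s=ell(im,gold,roi);print(n,"lid",c,s,atz(n,c,.135))
for t in("lid_panel","lid"):
    print(t)
s=ctrl.get_state();print(s["position"],s["orientation"],s["clock"])
E
python3 ref.py
```

```text
top rest [337.35673014 233.54488246] [33.06699371 33.53294118] [ 0.51171436 -0.14449796  0.009     ]
top rest [337.34479777 233.58668264] [33.52750397 34.1410675 ] [ 0.51161343 -0.14448145  0.009     ]
side rest [301.85375722 307.43767802] [39.02236684 40.62929026] [ 0.51027224 -0.14598615  0.009     ]
side rest [301.85157013 307.54757055] [39.3883667  41.24866994] [ 0.51018319 -0.14621715  0.009     ]
rest pix expected 80mm
top lid [178.85930888 207.14870199] [33.04328664 34.59616089] [0.50138114 0.20096789 0.135     ]
side lid [247.64775085 157.82824834] [20.38386663 32.13113912] [0.49916735 0.19235126 0.135     ]
lid_panel
lid
[ 0.21210831 -0.48028121  0.20692767] [ 3.14144833e+00 -1.52131347e-05  4.15819961e-01] 1.3
```

Emit:
step_arm --deltas '[{"delta_pos": [0.6, 0.7, 0], "twist": 0, "gripper": -1}, {"delta_pos": [0.6, 0.7, 0], "twist": 0, "gripper": -1}, {"delta_pos": [0.6, 0.7, 0], "twist": 0, "gripper": -1}, {"delta_pos": [0.6, 0.7, 0], "twist": 0, "gripper": -1}, {"delta_pos": [0.6, 0.7, 0], "twist": 0, "gripper": -1}]' --squeeze 40

```text
clock: 1.92
position: [0.3931, -0.2689, 0.2071]
orientation: [3.141, -0.0, 0.416]
contact_force: [0.4, -0.8, 1.1]
gripper_width: 0.0855
grip_force: 0.0
```

```bash
python3 - <<'E'
from h import *
print(tri([("top",(178.86,207.15)),("side",(247.65,157.83))]))
s=ctrl.get_state();print(s["position"],s["orientation"],s["clock"],s["gripper_width"],s["contact_force"])
print(np.array([.511,-.145,.150])-s["position"])
E
```

```text
[0.5019358  0.20252753 0.12841124]
[ 0.39309107 -0.26890302  0.20712158] [ 3.14090730e+00 -2.43034868e-04  4.15516782e-01] 1.925 0.08554156414436495 [ 0.39192121 -0.833816    1.09028568]
[ 0.11790893  0.12390302 -0.05712158]
```

Emit:
step_arm --deltas '[{"delta_pos": [0.49, 0.51, 0], "twist": 0, "gripper": -1}, {"delta_pos": [0.49, 0.51, 0], "twist": 0, "gripper": -1}, {"delta_pos": [0.49, 0.51, -0.4], "twist": 0, "gripper": -1}, {"delta_pos": [0.48, 0.5, -0.4], "twist": 0, "gripper": -1}, {"delta_pos": [0, 0, 0], "twist": 0, "gripper": -1}]'

```text
clock: 2.55
position: [0.5093, -0.146, 0.1569]
orientation: [-3.139, 0.002, 0.419]
contact_force: [-0.1, 0.1, 0.2]
gripper_width: 0.0859
grip_force: 0.0
```

```bash
python3 - <<'E'
from h import *
s=ctrl.get_state();print(s["position"],s["clock"],np.array([.511,-.145,.150])-s["position"])
o=np.zeros((420*1,0,3),np.uint8);L=[]
P=s["position"]
for n in("top","side"):
    im=eyes.capture(n)
    g=models.place_of("press_grip",n);print(n,[(np.round(r["centre"],1),round(r["confidence"],2)) for r in g],"tcp px",proj(n,P),"grip exp",proj(n,[.511,-.145,.055]))
    u=proj(n,[.511,-.145,.09]).astype(int);c=im[u[1]-65:u[1]+65,u[0]-65:u[0]+65];L.append(cv2.resize(c,(400,400),interpolation=3))
cv2.imwrite("pics/near.png",np.clip(np.hstack(L)*1.6,0,255).astype(np.uint8))
E
```

```text
[ 0.50932284 -0.14603915  0.15694578] 2.55 [ 0.00167716  0.00103915 -0.00694578]
top [(array([342.3, 231.4]), 0.68), (array([387.6, 255.9]), 0.49)] tcp px [346.39048519 223.78488007] grip exp [339.92403478 230.77227687]
side [(array([372.7, 296.6]), 0.88), (array([303.8, 357.4]), 0.87), (array([300.2, 290.8]), 0.78)] tcp px [303.8715883  252.81034824] grip exp [302.76366117 291.47650822]
```

View pics/near.png

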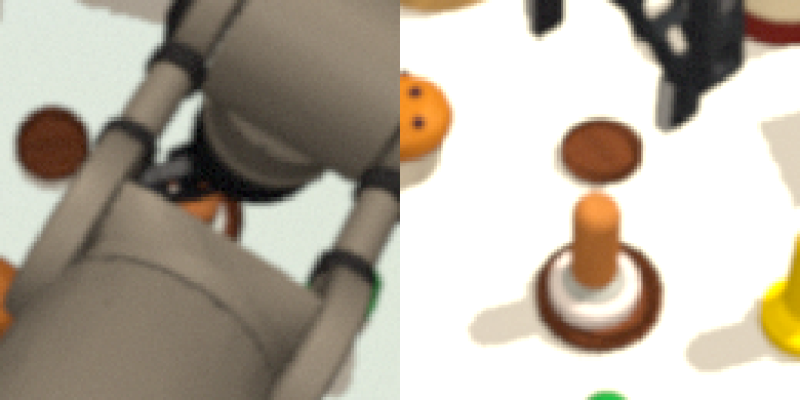

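The side crop shows the open fingers straddling the wooden handle (crop x 545 and 680, handle at 597), with nothing else nearby. Next is the descent.

Emit:
step_arm --deltas '[{"delta_pos": [0.02, 0.01, -0.5], "twist": 0, "gripper": -1}, {"delta_pos": [0, 0, -0.5], "twist": 0, "gripper": -1}, {"delta_pos": [0, 0, -0.4], "twist": 0, "gripper": -1}, {"delta_pos": [0, 0, -0.3], "twist": 0, "gripper": -1}, {"delta_pos": [0, 0, -0.1], "twist": 0, "gripper": -1}]'

```text
clock: 3.38
position: [0.5097, -0.1488, 0.0508]
orientation: [-3.141, 0.0, 0.414]
contact_force: [-0.6, -0.1, -0.6]
gripper_width: 0.0852
grip_force: 0.0
```

Emit:
step_arm --deltas '[{"delta_pos": [0, 0, 0], "twist": 0, "gripper": -1}, {"delta_pos": [0, 0, 0], "twist": 0, "gripper": -0.2}, {"delta_pos": [0, 0, 0], "twist": 0, "gripper": 0}, {"delta_pos": [0, 0, 0], "twist": 0, "gripper": 0.2}]'

```text
clock: 3.88
position: [0.5104, -0.1478, 0.0514]
orientation: [3.141, -0.0, 0.416]
contact_force: [-0.6, 1.3, 1.1]
gripper_width: 0.0344
grip_force: 0.5
```

Emit:
step_arm --deltas '[{"delta_pos": [0, 0.035, 0], "twist": 0, "gripper": 0}, {"delta_pos": [0, 0, -0.1], "twist": 0, "gripper": 0}, {"delta_pos": [0, 0, 0], "twist": 0, "gripper": 0}]'

```text
clock: 4.25
position: [0.5099, -0.1456, 0.0443]
orientation: [-3.141, 0.001, 0.416]
contact_force: [-0.5, -0.0, 0.2]
gripper_width: 0.0427
grip_force: 0.0
```

Emit:
step_arm --deltas '[{"delta_pos": [0, 0, 0], "twist": 0, "gripper": 0.25}, {"delta_pos": [0, 0, 0], "twist": 0, "gripper": 0.5}, {"delta_pos": [0, 0, 0], "twist": 0, "gripper": 1}, {"delta_pos": [0, 0, 0], "twist": 0, "gripper": 1}, {"delta_pos": [0, 0, 0], "twist": 0, "gripper": 1}]' --squeeze 45

```text
clock: 4.88
position: [0.5102, -0.1456, 0.045]
orientation: [-3.141, 0.0, 0.416]
contact_force: [-1.4, 2.7, 3.1]
gripper_width: 0.0278
grip_force: 44.2
```

Emit:
step_arm --deltas '[{"delta_pos": [0, 0, 0.2], "twist": 0, "gripper": 1}, {"delta_pos": [0, 0, 0.5], "twist": 0, "gripper": 1}, {"delta_pos": [0, 0, 0.7], "twist": 0, "gripper": 1}, {"delta_pos": [0, 0, 0.7], "twist": 0, "gripper": 1}, {"delta_pos": [0, 0, 0.5], "twist": 0, "gripper": 1}]'

```text
clock: 5.5
position: [0.5107, -0.1464, 0.2034]
orientation: [3.139, -0.002, 0.416]
contact_force: [-0.4, -0.6, -2.5]
gripper_width: 0.0279
grip_force: 44.7
```

Emit:
step_arm --deltas '[{"delta_pos": [0, 0.4, 0], "twist": 0, "gripper": 1}, {"delta_pos": [0, 0.8, 0], "twist": 0, "gripper": 1}, {"delta_pos": [0, 0.8, 0], "twist": 0, "gripper": 1}, {"delta_pos": [0, 0.8, 0], "twist": 0, "gripper": 1}, {"delta_pos": [0, 0.7, 0], "twist": 0, "gripper": 1}]'

```text
clock: 6.12
position: [0.5102, 0.0655, 0.2014]
orientation: [3.141, -0.001, 0.416]
contact_force: [-0.2, -0.5, -1.9]
gripper_width: 0.0282
grip_force: 44.8
```

Emit:
step_arm --deltas '[{"delta_pos": [-0.03, 0.7, 0], "twist": 0, "gripper": 1}, {"delta_pos": [-0.03, 0.7, 0], "twist": 0, "gripper": 1}, {"delta_pos": [-0.03, 0.6, 0], "twist": 0, "gripper": 1}, {"delta_pos": [-0.03, 0.25, 0], "twist": 0, "gripper": 1}, {"delta_pos": [0, 0, 0], "twist": 0, "gripper": 1}]'

```text
clock: 6.75
position: [0.503, 0.1994, 0.201]
orientation: [3.141, 0.0, 0.417]
contact_force: [0.4, 0.5, -2.1]
gripper_width: 0.0278
grip_force: 44.9
```

```bash
cat > look.py <<'E'
from h import *
import sys
s=ctrl.get_state();P=s["position"];print(P,s["orientation"],s["clock"],s["contact_force"],s["gripper_width"])
D=P[2]+.011-.050-0.0;L=[]
for n in("top","side"):
    im=eyes.capture(n);cv2.imwrite(f"pics/{n}_{sys.argv[1]}.png",im)
    for t in("press","press_grip","lid","lid_panel","tin_mouth"):
        print(n,t,[(np.round(r["centre"],1).tolist(),round(r["confidence"],2)) for r in models.place_of(t,n)])
    for t in("lid","press"):
        print(n,t,"rect",[(np.round(r["rect"]).tolist(),round(r["confidence"],2)) for r in models.trace(t,n)])
    print(n,"underside exp",proj(n,[P[0],P[1],P[2]-.040]),"lid exp",proj(n,[.502,.200,.128]))
    u=proj(n,[.502,.2,.14]).astype(int);c=im[u[1]-50:u[1]+50,u[0]-50:u[0]+50];L.append(cv2.resize(c,(400,400),interpolation=3))
cv2.imwrite(f"pics/crop_{sys.argv[1]}.png",np.clip(np.hstack(L)*1.6,0,255).astype(np.uint8))
E
python3 look.py a
```

```text
[0.50297537 0.19937474 0.20096263] [3.14095785e+00 1.96596281e-04 4.17223839e-01] 6.75 [ 0.38925711  0.54938636 -2.06316339] 0.027751552455231768
top press [([176.6, 202.7], 0.94), ([366.6, 192.5], 0.83), ([381.6, 258.1], 0.78)]
top press_grip [([367.0, 187.4], 0.88), ([170.9, 198.8], 0.81)]
top lid []
top lid_panel [([178.5, 206.4], 0.58)]
top tin_mouth [([181.1, 205.1], 0.83), ([182.3, 208.8], 0.47)]
top lid rect [([170.0, 194.0, 198.0, 224.0], 0.66), ([319.0, 215.0, 353.0, 248.0], 0.18)]
top press rect [([356.0, 179.0, 378.0, 205.0], 0.91), ([373.0, 245.0, 402.0, 270.0], 0.75), ([169.0, 193.0, 190.0, 216.0], 0.64)]
top underside exp [177.26929511 203.90177355] lid exp [180.01986968 207.59982456]
side press [([371.0, 319.1], 0.73), ([302.6, 371.9], 0.62), ([245.9, 144.9], 0.57)]
side press_grip [([245.8, 127.6], 0.69), ([303.4, 355.7], 0.64), ([373.4, 301.6], 0.56)]
side lid [([249.4, 157.7], 0.72)]
side lid_panel [([248.7, 156.0], 0.64)]
side tin_mouth [([246.1, 160.3], 0.93), ([248.2, 155.6], 0.69)]
side lid rect [([232.0, 152.0, 264.0, 167.0], 0.9)]
side press rect [([233.0, 111.0, 259.0, 151.0], 0.89), ([288.0, 339.0, 321.0, 389.0], 0.77), ([352.0, 288.0, 384.0, 329.0], 0.65)]
side underside exp [247.82037739 146.11262921] lid exp [248.21343202 158.4821435 ]
```

View pics/crop_a.png

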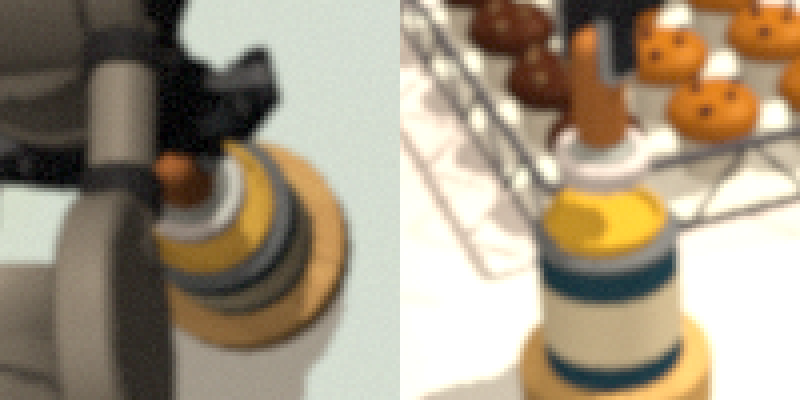

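```bash
cat > snake.py <<'E'
from h import *
from scipy.ndimage import map_coordinates
from scipy.optimize import least_squares
def hull(n,c,r,h):
    a=np.linspace(0,2*np.pi,72,endpoint=False)
    p=np.array([proj(n,[c[0]+r*np.cos(t),c[1]+r*np.sin(t),c[2]+z]) for z in(0,h) for t in a],np.float32)
    return cv2.convexHull(p)[:,0]
def edges(n,img,c,r,h,chan,sign,sector,R=4):
    """2D residual points: hull pts and measured edge offset along outward normal"""
    H=hull(n,c,r,h);m=H.mean(0);g=chan(img.astype(float));g=cv2.GaussianBlur(g,(0,0),.7);out=[]
    # resample hull evenly
    P=np.vstack([H,H[:1]]);s=np.r_[0,np.cumsum(np.linalg.norm(np.diff(P,axis=0),axis=1))]
    for q in np.linspace(0,s[-1],60,endpoint=False):
        i=np.searchsorted(s,q,'right')-1;d=P[i+1]-P[i];d=d/np.linalg.norm(d);x=P[i]+d*(q-s[i]);nn=np.array([d[1],-d[0]])
        if nn@(x-m)<0:nn=-nn
        ang=np.degrees(np.arctan2(*(x-m)[::-1]))
        if not sector(ang):continue
        k=np.arange(-R,R+.01,.1);v=map_coordinates(g,[(x[1]+k*nn[1]),(x[0]+k*nn[0])],order=3);dv=np.gradient(v,k)*sign
        j=dv.argmax()
        if dv[j]>6:out.append((*x,*nn,k[j]))
    return np.array(out)
def shift(E):
    f=lambda p:E[:,2:4]@p-E[:,4]
    r=least_squares(f,[0,0],loss="soft_l1",f_scale=.3);return r.x,np.median(abs(r.fun)),len(E)
if __name__=="__main__":
    yel=lambda i:i[...,2]-i[...,0]   # gold: R-B
    blue=lambda i:i[...,0]
    allq=lambda a:True
    T={n:cv2.imread(f"pics/{n}0.png") for n in("top","side")};A={n:cv2.imread(f"pics/{n}_a.png") for n in("top","side")}
    c=np.array([.502,.200,.125])
    for it in range(3):
        pts=[]
        for n in T:
            E=edges(n,T[n],c,.035,.005,yel,-1,allq);d,res,N=shift(E);pts.append((n,proj(n,c)+d));print("lid",n,np.round(d,2),round(res,2),N)
        c=tri(pts);print(" lid origin",np.round(c,4),[np.round(proj(n,c)-q,2) for n,q in pts])
    P=np.array([.50298,.19937,.20096-.0405])
    for n,sec in(("top",lambda a:-50<a<110),("side",lambda a:20<a<160)):
        for ch,nm in((blue,"B"),):
            E=edges(n,A[n],P,.027,.015,ch,-1,sec);d,res,N=shift(E);print("head",n,np.round(d,2),round(res,2),N)
    # image jacobians px per m
    for n in T: print(n,np.round([[ (proj(n,c+e)-proj(n,c))*1 for e in np.eye(3)*.001]],2).tolist())
E
python3 snake.py
```

```text
lid top [-1.23 -0.72] 0.14 60
lid side [-0.67 -0.99] 0.21 60
 lid origin [0.502  0.2026 0.1264] [array([-0.11,  0.41]), array([ 0.37, -0.09])]
lid top [ 0.11 -0.39] 0.15 60
lid side [-0.3   0.05] 0.22 60
 lid origin [0.5021 0.2025 0.1265] [array([-0.09,  0.36]), array([ 0.33, -0.08])]
lid top [ 0.09 -0.37] 0.15 60
lid side [-0.33  0.08] 0.21 60
 lid origin [0.5021 0.2025 0.1265] [array([-0.09,  0.36]), array([ 0.33, -0.08])]
head top [-2.44 -1.48] 0.1 27
head side [-2.58 -0.36] 0.77 23
top [[[0.08, -0.46], [-0.47, -0.06], [-0.09, -0.1]]]
side [[[0.42, -0.07], [-0.11, -0.22], [-0.03, -0.37]]]
```

```bash
cat > ov.py <<'E'
from snake import *
import sys
tag=sys.argv[1];P=np.array([float(v) for v in sys.argv[2:5]]);L=[]
for n in("top","side"):
    im=cv2.imread(f"pics/{n}_{tag}.png");u=proj(n,[.502,.2025,.145]).astype(int);x0,y0=u-25
    k=8;c=np.clip(cv2.resize(im[y0:y0+50,x0:x0+50],None,fx=k,fy=k,interpolation=3)*1.6,0,255).astype(np.uint8)
    for X,r,h,col in((P,.027,.015,(255,0,255)),(np.array([.502,.2025,.1265]),.035,.005,(0,0,255)),(P+[0,0,.023],.015,.053,(255,128,0))):
        H=((hull(n,X,r,h)-[x0,y0]+.5)*k).astype(np.int32);cv2.polylines(c,[H],True,col,1)
    L.append(c)
cv2.imwrite(f"pics/ov_{tag}.png",np.hstack(L))
E
python3 ov.py a .503 .1994 .1605
```

```text
(no output)
```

View pics/ov_a.png

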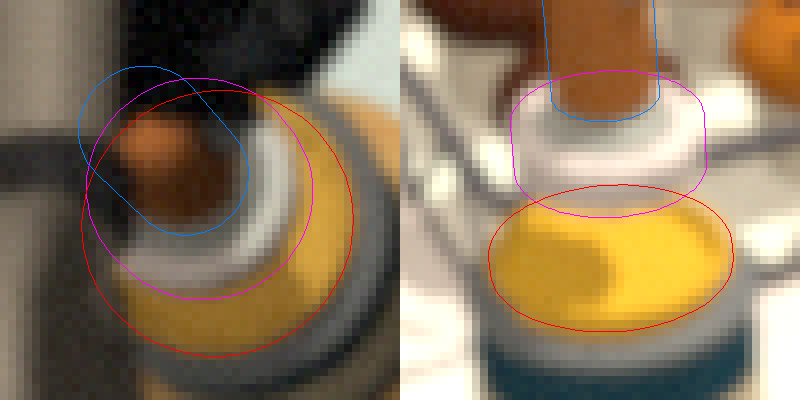

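The overlay shows the head (magenta prediction) sitting 1–1.5 px up and left of the prediction in the top view, and about −0.7 px in the side view. The lid (red) fits both views. I'll nudge x slightly, go down close and look again.

Emit:
step_arm --deltas '[{"delta_pos": [-0.01, 0, -0.15], "twist": 0, "gripper": 1}, {"delta_pos": [0, 0, -0.15], "twist": 0, "gripper": 1}, {"delta_pos": [0, 0, -0.1], "twist": 0, "gripper": 1}, {"delta_pos": [0, 0, 0], "twist": 0, "gripper": 1}, {"delta_pos": [0, 0, 0], "twist": 0, "gripper": 1}]'

```text
clock: 8.18
position: [0.5026, 0.1993, 0.1771]
orientation: [3.141, -0.0, 0.416]
contact_force: [-0.3, 0.0, -2.7]
gripper_width: 0.0281
grip_force: 44.9
```

```bash
cat > near.py <<'E'
from snake import *
import sys,subprocess
t=sys.argv[1];s=ctrl.get_state();P=s["position"];print(P,s["orientation"],s["clock"],s["contact_force"])
fr={}
for n in("top","side"):
    im=np.mean([eyes.capture(n).astype(float) for _ in range(3)],axis=0).astype(np.uint8);cv2.imwrite(f"pics/{n}_{t}.png",im);fr[n]=im
C=P+[0,0,-.0405]
blue=lambda i:i[...,0];yel=lambda i:i[...,2]-i[...,0]
for n,sec in(("top",lambda a:-40<a<100),("side",lambda a:20<a<160),("side",lambda a:abs(a)<40 or abs(a)>140)):
    E=edges(n,fr[n],C,.027,.015,blue,-1,sec,3);print("head",n,[np.round(v,2) for v in shift(E)])
for n,sec in(("top",lambda a:-40<a<100),("side",lambda a:-10<a<190)):
    E=edges(n,fr[n],np.array([.502,.2025,.1265]),.035,.005,yel,-1,sec,3);print("lid",n,[np.round(v,2) for v in shift(E)])
subprocess.run(["python3","ov.py",t]+[f"{v:.4f}" for v in C])
E
python3 near.py b
```

```text
[0.50264617 0.19925878 0.17706281] [ 3.14145098e+00 -3.12149337e-04  4.15798134e-01] 8.175 [-0.30873199  0.03596968 -2.67961092]
head top [array([-2.33, -1.41]), np.float64(0.04), np.int64(23)]
head side [array([-0.42, -0.44]), np.float64(0.08), np.int64(23)]
head side [array([-0.7 , -0.55]), np.float64(0.29), np.int64(28)]
lid top [array([ 0.27, -0.4 ]), np.float64(0.07), np.int64(23)]
lid side [array([-0.34,  0.4 ]), np.float64(0.34), np.int64(32)]
```

View pics/ov_b.png

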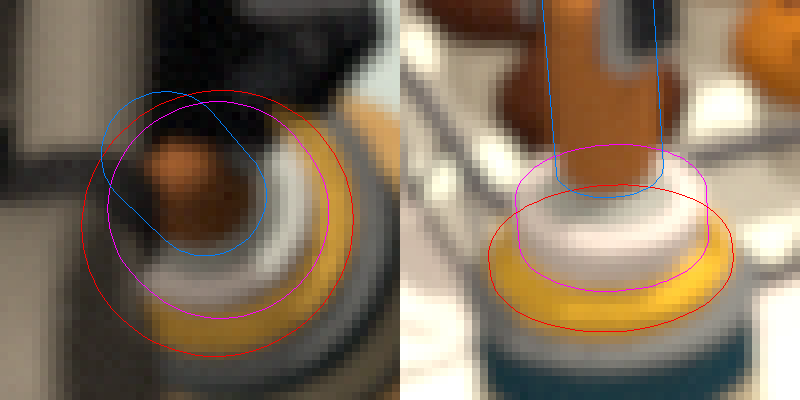

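The head sits inside the lid outline in both views, about 1 mm too far in x. I'll correct that and go down slowly.

Emit:
step_arm --deltas '[{"delta_pos": [-0.015, 0, -0.03], "twist": 0, "gripper": 1}, {"delta_pos": [0, 0, -0.03], "twist": 0, "gripper": 1}, {"delta_pos": [0, 0, 0], "twist": 0, "gripper": 1}, {"delta_pos": [0, 0, -0.009], "twist": 0, "gripper": 1}, {"delta_pos": [0, 0, -0.009], "twist": 0, "gripper": 1}]'

```text
clock: 9.1
position: [0.5016, 0.1992, 0.1722]
orientation: [3.141, -0.0, 0.416]
contact_force: [0.1, 0.2, -2.2]
gripper_width: 0.028
grip_force: 44.9
```

Emit:
step_arm --deltas '[{"delta_pos": [0, 0, -0.009], "twist": 0, "gripper": 1}, {"delta_pos": [0, 0, -0.009], "twist": 0, "gripper": 1}, {"delta_pos": [0, 0, 0], "twist": 0, "gripper": 1}]'

```text
clock: 9.48
position: [0.5016, 0.1992, 0.1711]
orientation: [3.141, 0.0, 0.416]
contact_force: [0.6, -1.0, -2.8]
gripper_width: 0.0278
grip_force: 44.9
```

Emit:
step_arm --deltas '[{"delta_pos": [0, 0, -0.009], "twist": 0, "gripper": 1}, {"delta_pos": [0, 0, -0.009], "twist": 0, "gripper": 1}, {"delta_pos": [0, 0, 0], "twist": 0, "gripper": 1}]'

```text
clock: 9.85
position: [0.5016, 0.1992, 0.1701]
orientation: [3.141, -0.0, 0.416]
contact_force: [-1.0, 0.6, -2.4]
gripper_width: 0.0277
grip_force: 44.9
```

Emit:
step_arm --deltas '[{"delta_pos": [0, 0, -0.009], "twist": 0, "gripper": 1}, {"delta_pos": [0, 0, -0.009], "twist": 0, "gripper": 1}, {"delta_pos": [0, 0, 0], "twist": 0, "gripper": 1}]'

```text
clock: 10.22
position: [0.5017, 0.1992, 0.1692]
orientation: [3.141, -0.0, 0.416]
contact_force: [0.6, -0.1, 0.0]
gripper_width: 0.0277
grip_force: 45.1
```

```bash
python3 near.py c
```

```text
[0.50169342 0.19924988 0.16918358] [ 3.14141780e+00 -4.01635087e-04  4.15812521e-01] 10.225 [ 0.64771624 -0.11226901  0.00308038]
head top [array([-2.24, -1.28]), np.float64(0.11), np.int64(23)]
head side [array([-0.32, -0.37]), np.float64(0.12), np.int64(23)]
head side [array([-0.51, -0.42]), np.float64(0.29), np.int64(30)]
lid top [array([ 0.39, -0.32]), np.float64(0.09), np.int64(23)]
lid side [array([-0.21,  0.48]), np.float64(0.22), np.int64(32)]
```

View pics/ov_c.png

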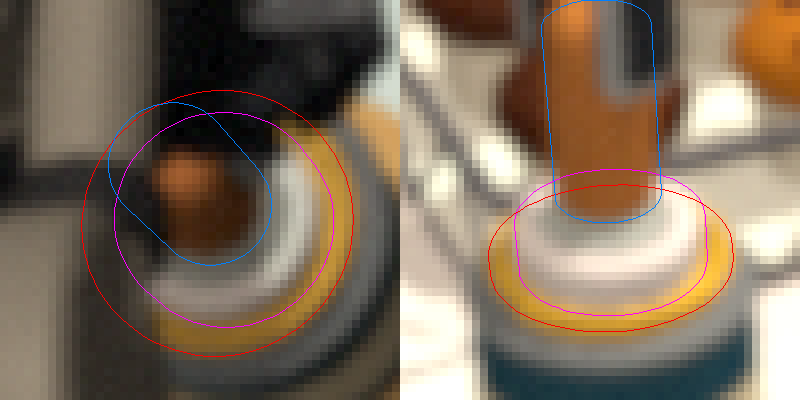

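Contact shows 2.5 N at a height that fits the panel. The views put the head roughly concentric, about 1 mm high in y. I'll lift a hair, trim and set down again.

Emit:
step_arm --deltas '[{"delta_pos": [0, 0, 0.03], "twist": 0, "gripper": 1}, {"delta_pos": [-0.005, -0.017, 0], "twist": 0, "gripper": 1}, {"delta_pos": [0, 0, 0], "twist": 0, "gripper": 1}, {"delta_pos": [0, 0, -0.009], "twist": 0, "gripper": 1}, {"delta_pos": [0, 0, -0.009], "twist": 0, "gripper": 1}]'

```text
clock: 11.15
position: [0.5013, 0.1982, 0.1697]
orientation: [3.142, 0.0, 0.416]
contact_force: [-0.5, -0.5, -1.6]
gripper_width: 0.028
grip_force: 45.1
```

Emit:
step_arm --deltas '[{"delta_pos": [0, 0, -0.009], "twist": 0, "gripper": 1}, {"delta_pos": [0, 0, -0.005], "twist": 0, "gripper": 1}, {"delta_pos": [0, 0, 0], "twist": 0, "gripper": 1}]'

```text
clock: 11.52
position: [0.5014, 0.1982, 0.1691]
orientation: [3.141, -0.0, 0.416]
contact_force: [-1.0, 0.7, -0.6]
gripper_width: 0.0284
grip_force: 45.1
```

Emit:
step_arm --deltas '[{"delta_pos": [0, 0, -0.008], "twist": 0, "gripper": 1}, {"delta_pos": [0, 0, 0], "twist": 0, "gripper": 1}]'

```text
clock: 11.78
position: [0.5014, 0.1982, 0.1687]
orientation: [3.141, -0.001, 0.416]
contact_force: [-0.1, 0.8, 0.8]
gripper_width: 0.0276
grip_force: 45.3
```

Emit:
step_arm --deltas '[{"delta_pos": [0, 0, -0.008], "twist": 0, "gripper": 1}, {"delta_pos": [0, 0, 0], "twist": 0, "gripper": 1}]'

```text
clock: 12.02
position: [0.5015, 0.1983, 0.1682]
orientation: [3.141, -0.001, 0.416]
contact_force: [-0.8, 0.1, 4.1]
gripper_width: 0.0276
grip_force: 45.3
```

Emit:
step_arm --deltas '[{"delta_pos": [0, 0, -0.008], "twist": 0, "gripper": 1}, {"delta_pos": [0, 0, 0], "twist": 0, "gripper": 1}]'

```text
clock: 12.28
position: [0.5014, 0.1982, 0.1676]
orientation: [3.141, -0.0, 0.416]
contact_force: [-1.0, -1.2, 2.4]
gripper_width: 0.028
grip_force: 45.5
```

Emit:
step_arm --deltas '[{"delta_pos": [0, 0, -0.008], "twist": 0, "gripper": 1}, {"delta_pos": [0, 0, 0], "twist": 0, "gripper": 1}]'

```text
clock: 12.52
position: [0.5012, 0.1981, 0.1668]
orientation: [3.141, 0.0, 0.416]
contact_force: [-0.3, -0.8, 2.0]
gripper_width: 0.0279
grip_force: 45.4
```

Emit:
step_arm --deltas '[{"delta_pos": [0, 0, -0.007], "twist": 0, "gripper": 1}, {"delta_pos": [0, 0, 0], "twist": 0, "gripper": 1}]'

```text
clock: 12.78
position: [0.5012, 0.198, 0.1662]
orientation: [3.141, 0.001, 0.416]
contact_force: [1.0, 0.3, 0.4]
gripper_width: 0.0281
grip_force: 45.3
```

Emit:
step_arm --deltas '[{"delta_pos": [0, 0, -0.007], "twist": 0, "gripper": 1}, {"delta_pos": [0, 0, 0], "twist": 0, "gripper": 1}]'

```text
clock: 13.02
position: [0.5012, 0.1981, 0.1659]
orientation: [3.141, 0.0, 0.416]
contact_force: [-0.4, -1.1, 0.0]
gripper_width: 0.0284
grip_force: 45.2
```

Emit:
step_arm --deltas '[{"delta_pos": [0, 0, -0.007], "twist": 0, "gripper": 1}, {"delta_pos": [0, 0, 0], "twist": 0, "gripper": 1}]'

```text
clock: 13.28
position: [0.5013, 0.1982, 0.1657]
orientation: [3.141, 0.0, 0.416]
contact_force: [-0.3, -0.4, 1.4]
gripper_width: 0.0276
grip_force: 45.2
```

Emit:
step_arm --deltas '[{"delta_pos": [0, 0, -0.007], "twist": 0, "gripper": 1}, {"delta_pos": [0, 0, 0], "twist": 0, "gripper": 1}]'

```text
clock: 13.52
position: [0.5013, 0.1983, 0.1653]
orientation: [3.142, -0.0, 0.416]
contact_force: [-0.4, -0.2, 0.3]
gripper_width: 0.0275
grip_force: 45.2
```

```bash
python3 near.py d; python3 -c "
import time
from h import *
print([np.round(ctrl.get_state()['contact_force'][2],2)])"
```

```text
[0.50127607 0.19825644 0.16526258] [ 3.14157019e+00 -5.72604013e-05  4.15827588e-01] 13.525 [-0.35133073 -0.19859614  0.29130326]
head top [array([-2.22, -1.36]), np.float64(0.14), np.int64(23)]
head side [array([-0.35, -0.65]), np.float64(0.12), np.int64(23)]
head side [array([-0.5 , -0.48]), np.float64(0.18), np.int64(30)]
lid top [array([ 0.69, -0.05]), np.float64(0.05), np.int64(23)]
lid side [array([-0.04,  1.36]), np.float64(0.1), np.int64(32)]
[np.float64(1.39)]
```

Emit:
step_arm --deltas '[{"delta_pos": [0, 0, -0.007], "twist": 0, "gripper": 1}, {"delta_pos": [0, 0, 0], "twist": 0, "gripper": 1}]'

```text
clock: 14.08
position: [0.5011, 0.1982, 0.1646]
orientation: [-3.141, 0.001, 0.416]
contact_force: [0.2, -0.2, 0.0]
gripper_width: 0.0279
grip_force: 45.1
```

Emit:
step_arm --deltas '[{"delta_pos": [0, 0, -0.007], "twist": 0, "gripper": 1}, {"delta_pos": [0, 0, 0], "twist": 0, "gripper": 1}]'

```text
clock: 14.32
position: [0.5013, 0.1983, 0.1645]
orientation: [-3.142, -0.0, 0.416]
contact_force: [-0.6, 1.2, 0.8]
gripper_width: 0.0279
grip_force: 45.3
```

Emit:
step_arm --deltas '[{"delta_pos": [0, 0, -0.007], "twist": 0, "gripper": 1}, {"delta_pos": [0, 0, 0], "twist": 0, "gripper": 1}]'

```text
clock: 14.58
position: [0.5015, 0.1983, 0.1644]
orientation: [3.142, -0.001, 0.416]
contact_force: [-1.3, -0.1, 4.5]
gripper_width: 0.028
grip_force: 45.6
```

Emit:
step_arm --deltas '[{"delta_pos": [0, 0, -0.007], "twist": 0, "gripper": 1}, {"delta_pos": [0, 0, 0], "twist": 0, "gripper": 1}]'

```text
clock: 14.82
position: [0.5016, 0.1985, 0.1643]
orientation: [3.142, -0.001, 0.416]
contact_force: [-0.4, 1.2, 5.8]
gripper_width: 0.0281
grip_force: 45.8
```

```bash
python3 near.py e
```

```text
[0.50162754 0.19847169 0.16430855] [ 3.14152706e+00 -1.45549551e-03  4.15875193e-01] 14.825 [-0.43963311  1.17322046  5.79307025]
head top [array([-2.16, -1.24]), np.float64(0.17), np.int64(23)]
head side [array([-0.61, -0.78]), np.float64(0.09), np.int64(23)]
head side [array([-0.67, -0.58]), np.float64(0.21), np.int64(29)]
lid top [array([0.56, 0.09]), np.float64(0.08), np.int64(23)]
lid side [array([-0.2,  1.5]), np.float64(0.09), np.int64(32)]
```

View pics/ov_e.png

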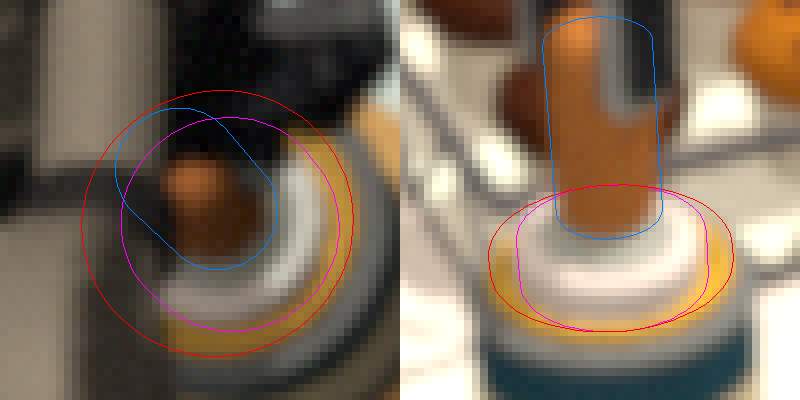

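Emit:
step_arm --deltas '[{"delta_pos": [0, 0, -0.005], "twist": 0, "gripper": 1}, {"delta_pos": [0, 0, 0], "twist": 0, "gripper": 1}]'

```text
clock: 15.38
position: [0.5017, 0.1985, 0.1643]
orientation: [3.141, -0.002, 0.416]
contact_force: [-1.1, 1.2, 8.2]
gripper_width: 0.028
grip_force: 46.0
```

Emit:
step_arm --deltas '[{"delta_pos": [0, 0, -0.005], "twist": 0, "gripper": 1}, {"delta_pos": [0, 0, 0], "twist": 0, "gripper": 1}]'

```text
clock: 15.62
position: [0.5019, 0.1986, 0.1642]
orientation: [3.141, -0.002, 0.416]
contact_force: [-1.1, 0.9, 9.5]
gripper_width: 0.028
grip_force: 46.1
```

Position stalls while the force rises past 10 N, so the lid is home; its apparent drop matches once the visible plug is allowed for. Net force is the reading plus 2.5 N. I'll raise it to about 17 N and hold.

Emit:
step_arm --deltas '[{"delta_pos": [0, 0, -0.005], "twist": 0, "gripper": 1}, {"delta_pos": [0, 0, 0], "twist": 0, "gripper": 1}]'

```text
clock: 15.88
position: [0.502, 0.1987, 0.1642]
orientation: [3.141, -0.003, 0.416]
contact_force: [-2.5, 0.8, 10.7]
gripper_width: 0.0276
grip_force: 46.2
```

Emit:
step_arm --deltas '[{"delta_pos": [0, 0, -0.005], "twist": 0, "gripper": 1}, {"delta_pos": [0, 0, 0], "twist": 0, "gripper": 1}]'

```text
clock: 16.12
position: [0.5021, 0.1987, 0.1641]
orientation: [3.141, -0.003, 0.416]
contact_force: [-2.1, 1.8, 11.2]
gripper_width: 0.0282
grip_force: 46.4
```

Emit:
step_arm --deltas '[{"delta_pos": [0, 0, -0.007], "twist": 0, "gripper": 1}, {"delta_pos": [0, 0, 0], "twist": 0, "gripper": 1}]'

```text
clock: 16.38
position: [0.5022, 0.1988, 0.1641]
orientation: [3.141, -0.004, 0.416]
contact_force: [-2.7, 1.2, 13.9]
gripper_width: 0.0283
grip_force: 46.6
```

Emit:
step_arm --deltas '[{"delta_pos": [0, 0, -0.005], "twist": 0, "gripper": 1}, {"delta_pos": [0, 0, 0], "twist": 0, "gripper": 1}]'

```text
clock: 16.62
position: [0.5024, 0.1989, 0.164]
orientation: [3.141, -0.004, 0.416]
contact_force: [-3.1, 1.1, 16.3]
gripper_width: 0.0278
grip_force: 46.7
```

Net force is about 17–18 N. Now I hold it.

Emit:
step_arm --deltas '[{"delta_pos": [0, 0, 0], "twist": 0, "gripper": 1}, {"delta_pos": [0, 0, 0], "twist": 0, "gripper": 1}, {"delta_pos": [0, 0, 0], "twist": 0, "gripper": 1}]'

```text
clock: 17.0
position: [0.5024, 0.1989, 0.164]
orientation: [3.141, -0.004, 0.416]
contact_force: [-3.4, 1.6, 15.3]
gripper_width: 0.0278
grip_force: 46.7
```

Emit:
step_arm --deltas '[{"delta_pos": [0, 0, 0], "twist": 0, "gripper": 1}, {"delta_pos": [0, 0, 0], "twist": 0, "gripper": 1}, {"delta_pos": [0, 0, 0], "twist": 0, "gripper": 1}]'

```text
clock: 17.38
position: [0.5024, 0.1989, 0.164]
orientation: [3.141, -0.004, 0.416]
contact_force: [-2.1, 1.3, 15.3]
gripper_width: 0.0278
grip_force: 46.7
```

Emit:
step_arm --deltas '[{"delta_pos": [0, 0, 0.03], "twist": 0, "gripper": 1}, {"delta_pos": [0, 0, 0.05], "twist": 0, "gripper": 1}, {"delta_pos": [0, 0, 0.2], "twist": 0, "gripper": 1}, {"delta_pos": [0, 0, 0.5], "twist": 0, "gripper": 1}, {"delta_pos": [0, 0, 0], "twist": 0, "gripper": 1}]'

```text
clock: 18.0
position: [0.5026, 0.1985, 0.2105]
orientation: [3.141, -0.005, 0.416]
contact_force: [0.8, -0.8, -3.8]
gripper_width: 0.0278
grip_force: 44.9
```

```bash
cat > lidchk.py <<'E'
from snake import *
from h import *
s=ctrl.get_state();print(s["position"],s["orientation"],s["clock"],s["contact_force"])
yel=lambda i:i[...,2]-i[...,0];L=[]
old={n:cv2.imread(f"pics/{n}0.png") for n in("top","side")}
for n,sec in(("top",lambda a:-40<a<100),("side",lambda a:-10<a<190),("side",lambda a:True)):
    im=eyes.capture(n)
    for tag,g in(("start",old[n]),("now",im)):
        E=edges(n,g,np.array([.502,.2025,.1265]),.035,.005,yel,-1,sec,4);print(n,tag,[np.round(v,2) for v in shift(E)])
    if n=="side" and len(L)<2:
        x0,y0=proj(n,[.502,.2,.12]).astype(int)-[25,30]
        for g in(old[n],im):L.append(np.clip(cv2.resize(g[y0:y0+50,x0:x0+50],None,fx=8,fy=8,interpolation=3)*1.6,0,255).astype(np.uint8))
cv2.imwrite("pics/lidchk.png",np.hstack(L))
E
python3 lidchk.py
```

```text
[0.50263879 0.198466   0.21049659] [ 3.14058805 -0.0045521   0.41578731] 18.0 [ 0.83701811 -0.82332045 -3.8363493 ]
top start [array([ 0.25, -0.4 ]), np.float64(0.09), np.int64(23)]
top now [array([0.5 , 0.06]), np.float64(0.1), np.int64(23)]
side start [array([-0.34,  0.31]), np.float64(0.32), np.int64(32)]
side now [array([-0.25,  1.16]), np.float64(0.07), np.int64(32)]
side start [array([-0.29,  0.07]), np.float64(0.23), np.int64(60)]
side now [array([-0.15,  1.51]), np.float64(0.39), np.int64(60)]
```

View pics/lidchk.png

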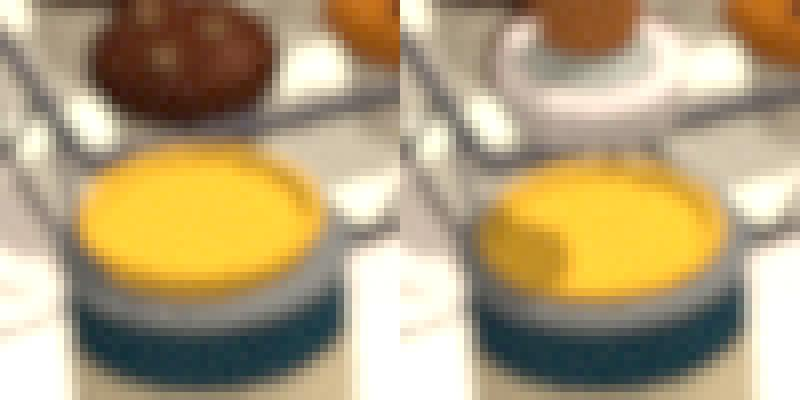

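The right half (now) shows the top arc of the gold lid 18 px lower (2.2 image px, about 6 mm), with the steel rim visible evenly around it: home and level. Now I take the press back.

Emit:
step_arm --deltas '[{"delta_pos": [0, -0.4, 0], "twist": 0, "gripper": 1}, {"delta_pos": [0, -0.8, 0], "twist": 0, "gripper": 1}, {"delta_pos": [0.03, -0.8, 0], "twist": 0, "gripper": 1}, {"delta_pos": [0.03, -0.8, 0], "twist": 0, "gripper": 1}, {"delta_pos": [0.03, -0.8, 0], "twist": 0, "gripper": 1}]'

```text
clock: 18.77
position: [0.5059, -0.0192, 0.2072]
orientation: [-3.14, 0.002, 0.416]
contact_force: [0.1, -0.7, -3.0]
gripper_width: 0.028
grip_force: 45.0
```

Emit:
step_arm --deltas '[{"delta_pos": [0.03, -0.8, 0], "twist": 0, "gripper": 1}, {"delta_pos": [0, -0.8, 0], "twist": 0, "gripper": 1}, {"delta_pos": [0, -0.4, 0], "twist": 0, "gripper": 1}, {"delta_pos": [0, -0.13, -0.3], "twist": 0, "gripper": 1}, {"delta_pos": [0, 0, 0], "twist": 0, "gripper": 1}]'

```text
clock: 19.4
position: [0.5069, -0.1456, 0.1881]
orientation: [-3.138, 0.004, 0.414]
contact_force: [-0.7, 0.4, -3.5]
gripper_width: 0.0282
grip_force: 45.0
```

Emit:
step_arm --deltas '[{"delta_pos": [0.05, 0, -0.5], "twist": 0, "gripper": 1}, {"delta_pos": [0, 0, -0.6], "twist": 0, "gripper": 1}, {"delta_pos": [0, 0, -0.5], "twist": 0, "gripper": 1}, {"delta_pos": [0, 0, -0.3], "twist": 0, "gripper": 1}, {"delta_pos": [0, 0, 0], "twist": 0, "gripper": 1}]'

```text
clock: 20.02
position: [0.5106, -0.1445, 0.0753]
orientation: [-3.139, 0.002, 0.417]
contact_force: [0.2, -0.0, -1.8]
gripper_width: 0.0275
grip_force: 45.0
```

Emit:
step_arm --deltas '[{"delta_pos": [0, 0, 0], "twist": 0, "gripper": 1}, {"delta_pos": [0, 0, 0], "twist": 0, "gripper": 1}]'

```text
clock: 20.27
position: [0.5122, -0.1457, 0.0776]
orientation: [3.14, -0.001, 0.416]
contact_force: [-0.0, -0.7, -3.3]
gripper_width: 0.0277
grip_force: 45.0
```

Emit:
step_arm --deltas '[{"delta_pos": [-0.035, 0, -0.2], "twist": 0, "gripper": 1}, {"delta_pos": [0, 0, -0.15], "twist": 0, "gripper": 1}, {"delta_pos": [0, 0, -0.1], "twist": 0, "gripper": 1}, {"delta_pos": [0, 0, 0], "twist": 0, "gripper": 1}, {"delta_pos": [0, 0, 0], "twist": 0, "gripper": 1}]'

```text
clock: 20.9
position: [0.5096, -0.1457, 0.0496]
orientation: [3.141, -0.0, 0.416]
contact_force: [-0.2, 0.1, -2.1]
gripper_width: 0.0277
grip_force: 45.0
```

Emit:
step_arm --deltas '[{"delta_pos": [0, 0, -0.02], "twist": 0, "gripper": 1}, {"delta_pos": [0, 0, -0.01], "twist": 0, "gripper": 1}, {"delta_pos": [0, 0, 0], "twist": 0, "gripper": 1}]'

```text
clock: 21.28
position: [0.5094, -0.1456, 0.0477]
orientation: [3.141, -0.0, 0.416]
contact_force: [-0.1, -0.0, -2.7]
gripper_width: 0.0278
grip_force: 45.0
```

Emit:
step_arm --deltas '[{"delta_pos": [0, 0, -0.02], "twist": 0, "gripper": 1}, {"delta_pos": [0, 0, 0], "twist": 0, "gripper": 1}]'

```text
clock: 21.52
position: [0.5093, -0.1456, 0.0464]
orientation: [-3.142, 0.0, 0.416]
contact_force: [0.5, 0.5, -2.3]
gripper_width: 0.028
grip_force: 45.0
```

Emit:
step_arm --deltas '[{"delta_pos": [0, 0, -0.012], "twist": 0, "gripper": 1}, {"delta_pos": [0, 0, 0], "twist": 0, "gripper": 1}]'

```text
clock: 21.78
position: [0.5093, -0.1456, 0.0457]
orientation: [-3.142, 0.0, 0.416]
contact_force: [0.8, 0.3, -3.1]
gripper_width: 0.0278
grip_force: 45.0
```

Emit:
step_arm --deltas '[{"delta_pos": [0, 0, -0.012], "twist": 0, "gripper": 1}, {"delta_pos": [0, 0, 0], "twist": 0, "gripper": 1}]'

```text
clock: 22.02
position: [0.5095, -0.1456, 0.0452]
orientation: [3.141, -0.0, 0.416]
contact_force: [0.2, 0.1, -1.4]
gripper_width: 0.0282
grip_force: 45.2
```

Emit:
step_arm --deltas '[{"delta_pos": [0, 0, -0.008], "twist": 0, "gripper": 1}, {"delta_pos": [0, 0, 0], "twist": 0, "gripper": 1}, {"delta_pos": [0, 0, 0], "twist": 0, "gripper": 0.25}, {"delta_pos": [0, 0, 0], "twist": 0, "gripper": 0}, {"delta_pos": [0, 0, 0], "twist": 0, "gripper": -0.5}]'

```text
clock: 22.65
position: [0.5094, -0.1457, 0.0445]
orientation: [3.141, 0.0, 0.416]
contact_force: [-0.2, 0.2, -0.3]
gripper_width: 0.0594
grip_force: 0.0
```

Emit:
step_arm --deltas '[{"delta_pos": [0, 0, 0], "twist": 0, "gripper": -1}, {"delta_pos": [0, 0, 0], "twist": 0, "gripper": -1}, {"delta_pos": [0, 0, 0], "twist": 0, "gripper": -1}, {"delta_pos": [0, 0, 0.2], "twist": 0, "gripper": -1}, {"delta_pos": [0, 0, 0.6], "twist": 0, "gripper": -1}]'

```text
clock: 23.28
position: [0.5083, -0.1451, 0.0923]
orientation: [-3.139, 0.003, 0.416]
contact_force: [0.4, 0.8, 0.9]
gripper_width: 0.0852
grip_force: 0.0
```

Emit:
step_arm --deltas '[{"delta_pos": [0, 0, 0.7], "twist": 0, "gripper": -1}, {"delta_pos": [0, 0, 0.7], "twist": 0, "gripper": -1}, {"delta_pos": [-0.5, -0.6, 0.2], "twist": 0, "gripper": -1}, {"delta_pos": [-0.5, -0.6, 0], "twist": 0, "gripper": -1}, {"delta_pos": [-0.5, -0.6, 0], "twist": 0, "gripper": -1}]'

```text
clock: 23.9
position: [0.4186, -0.2546, 0.1898]
orientation: [3.14, -0.001, 0.416]
contact_force: [0.4, -0.8, -0.5]
gripper_width: 0.0853
grip_force: 0.0
```

Emit:
step_arm --deltas '[{"delta_pos": [-0.5, -0.6, 0], "twist": 0, "gripper": -1}, {"delta_pos": [-0.5, -0.6, 0], "twist": 0, "gripper": -1}, {"delta_pos": [-0.5, -0.6, 0], "twist": 0, "gripper": -1}, {"delta_pos": [0, 0, 0], "twist": 0, "gripper": -1}, {"delta_pos": [0, 0, 0], "twist": 0, "gripper": -1}]'

```text
clock: 24.52
position: [0.3296, -0.3613, 0.189]
orientation: [3.141, -0.0, 0.415]
contact_force: [0.3, 1.2, 1.0]
gripper_width: 0.0855
grip_force: 0.0
```

```bash
python3 lidchk.py | grep now; python3 - <<'E'
from snake import *
s=ctrl.get_state();print(s["position"],s["clock"],s["grip_force"])
P=np.array([.5105,-.1455,.005]);blue=lambda i:i[...,0]
for n in("top","side"):
    im=eyes.capture(n);o=cv2.imread(f"pics/{n}0.png")
    for tag,g in(("start",o),("now",im)):
        E=edges(n,g,P,.027,.015,blue,-1,lambda a:True,4);print(n,tag,[np.round(v,2) for v in shift(E)])
    d=cv2.absdiff(o,im).sum(2)
    for nm,X in dict(press=[.51,-.145,.04],muffin=[.424,0,.03],closed=[.733,.061,.05],card=[.753,-.073,.05]).items():
        u,v=proj(n,X).astype(int);print(n,nm,"diff px",int((d[v-18:v+18,u-18:u+18]>60).sum()),end="; ")
    print([(np.round(r["centre"],1).tolist(),round(r["confidence"],2)) for r in models.place_of("press",n)])
E
```

```text
top now [array([ 0.52, -0.01]), np.float64(0.09), np.int64(23)]
side now [array([-0.32,  1.31]), np.float64(0.11), np.int64(24)]
side now [array([-0.3 ,  1.29]), np.float64(0.12), np.int64(24)]
[ 0.3301372  -0.36072621  0.18881642] 24.675 0.0
top start [array([-0.94, -0.22]), np.float64(0.18), np.int64(60)]
top now [array([-0.91, -0.07]), np.float64(0.17), np.int64(58)]
top press diff px 0; top muffin diff px 0; top closed diff px 0; top card diff px 0; [([366.4, 191.1], 0.77), ([384.3, 258.4], 0.62), ([336.1, 233.0], 0.6)]
side start [array([-1.4 , -1.07]), np.float64(0.24), np.int64(50)]
side now [array([-1.53, -0.79]), np.float64(0.19), np.int64(50)]
side press diff px 686; side muffin diff px 831; side closed diff px 690; side card diff px 873; [([366.4, 316.3], 0.72), ([299.3, 305.2], 0.68), ([303.2, 371.6], 0.67)]
```

The press is back in its rest within about 1 mm of where it started. The top view shows no change at the bystanders, and the lid still reads home. Handing in.

```bash
python3 -c "
from cell import ctrl
print(ctrl.job_done())"
```

```text
the job is handed in; nothing more can be done
None
```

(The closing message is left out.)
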